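Rock the angle gauge onto its mark and hold it

TASK

Turn the red hold-down knob fully anticlockwise (seen from above) to its end stop, so that its tongue swings clear of the angle gauge. Then rock the gauge on its stud (pressing the black pad on its free end will do it) until the swinging needle settles on the red mark, and hold it steady there: finish while still holding the gauge, which stays seated on the stud. Leave the sanding block, the dropper bottle and the white cap where they are.

Things in the scene. Friction and masses are not known exactly. Their poses are not given: they have to be found in the camera images.
- joist: Fixed wooden joist offcut on the table, 48 x 335 x 45 mm (its x, y, z); top face at z = 45 mm. Origin on the table directly under the stud; the offcut reaches from y = -135 to +200 mm in its frame. Its y axis runs along its length, toward the knob; its -x side (the dial's front) faces the robot.
- stud: Fixed horizontal steel bar across the joist, 18 mm diameter, 48 mm long along the joist's x; origin at its middle on its axis, 58 mm above the table. The gauge sits on it by a V-notch and rocks about its axis.
- gauge: Loose angle gauge, 0.5 kg: aluminium beam 36 x 250 x 12 mm along its y, V-notch under the middle, steel counterweight on its +y end (y = 78 mm), which rests on the joist at the start, beam 0.19 rad from level. Origin in the notch on the stud's axis, 11 mm under the beam. Turn about its x: 0 level, positive with the pad (-y) end low, up to 0.19. 2 N on the pad rocks it; let go, it falls back.
- pad_top (a point): Centre of the top of the black thumb pad (28 mm diameter, 3 mm thick) on the light end of the gauge's beam, 108 mm from the notch along the gauge's -y and 26 mm above its origin. Pressing it 1 mm down turns the gauge by about 0.0093 rad.
- gauge_notch (a point): The gauge's origin: centre of its V-notch; lies on stud's origin when seated.
- knob (a joint): Red hold-down knob on the joist's +y end, rad: 0 = fully anticlockwise seen from above (end stop, tongue clear on the far side); grows clockwise to 1.6. It starts at 1.1 to 1.5, with its steel tongue (50 mm from the axis) over the gauge's heavy end, about 2 mm above it. Stays where it is left (friction about 0.04 N m).
- knob_grip (a point): On the vertical knob axis, 168 mm along +y from the joist's origin, 94 mm above the table: red bar grip 44 mm long, 14 mm wide, from 76 to 106 mm above the table. At knob value q the bar and the tongue below it (60 to 68 mm above the table) lie along the joist's y axis turned by (1.35 - q) rad about z, anticlockwise from above positive.
- needle (a joint): Black needle of the gauge, a free pendulum, plumb when settled (about 1 s), on an upright white dial (100 mm diameter, 6 mm thick, centre 77 mm above the gauge's origin, front to -x). It points up, 44 mm long. Rad about the gauge's +x: minus the gauge's turn about x; positive = tip toward the gauge's -y (robot's right).
- needle_tip (a point): Tip of the needle, 44 mm from the dial's centre; its z axis runs along the needle.
- mark (a joint): Red mark (4.6 mm wide, at the dial's rim) set at a different place each time, between -0.12 and +0.05 rad; same zero and sign as the needle, stays put on the dial. Needle on mark: both joints have the same value.
- mark_tip (a point): Inner end of the red mark, 44 mm from the dial's centre; its z axis runs along the radius through the mark.
- sanding_block: Brown sanding block 49 x 76 x 28 mm, on the table in front of the joist; bystander. Origin under its centre.
- dropper: White dropper bottle, 34 mm diameter, 94 mm tall, behind the joist; bystander. Origin under its centre.
- white_cap: White cap, 31 mm diameter, 16 mm tall, behind the joist; bystander. Origin under its centre.

How it is judged (in metres and radians):
On the way:
1. the knob is turned fully anticlockwise to its end stop (value of joint knob below 0.08 rad), for 0.2 s.
At the end, for the whole second after the job is handed in: Knob within 0.12 rad of its anticlockwise stop; needle within 0.055 rad (3 degrees, tip on the red mark) of the mark; needle and gauge at rest; gauge seated (notch within 8 mm of the stud's middle, over 0.5 N on it) and held by the robot (over 0.4 N of contact) (value of joint knob below 0.12 rad and angle between the z axis of needle_tip and the z axis of mark_tip, either way round below 0.055 rad and velocity of joint needle between -0.15 and 0.15 rad/s and angular speed of gauge below 0.1 rad/s and distance between gauge_notch and stud below 0.008 m and contact force between stud and gauge above 0.5 N and contact force between any of the fingers, the arm and gauge above 0.4 N); the arm keeps its last pose, push and grip.
It fails at once if a bystander (sanding block, dropper bottle, white cap) is moved by more than 20 mm (distance of any of sanding_block, dropper, white_cap from where it was at the start of the episode above 0.02 m).
It fails at once if the gauge is knocked or lifted off the stud (notch over 30 mm away) (distance between gauge_notch and stud above 0.03 m).
It also fails if it takes over 45 s, if anything falls off the work surface, if the arm or the gripper's body presses on something with over 40 N, if the wrist force passes 120 N, or if a joint passes its speed limit or range.

ROBOT

A 6-joint arm with a two-finger parallel gripper is mounted at the origin on a cart in front of the work surface, level with it; the furniture and walls round the work are solid. World frame = base frame: x ahead of the robot, y to its left, z up, the work surface at z = 0. Lengths are in mm, angles in rad, forces in N, time in s.
With the tool pointing down it reaches from about 400 to 825 mm from the base axis. Payload 7 kg.
Tool frame: the origin (TCP) lies at the very end of the fingers, on their centre line; the grasp point (between the pads) lies arm.hold_point_z behind it (arm.hold_point_z is the distance from the TCP to the grasp point, in mm); z points along the fingers, y is the line along which they close (so a half turn about z gives the same grasp; the last joint's range is limited). The gripper opens to 85 mm and grips with 20 to 120 N. Pads are 22 mm wide; open, the fingers measure 114 mm over their backs; the gripper's body (76 mm by 85 mm) begins 54 mm behind the grasp point. The pads swing forward as they close: fully open they stand 13 mm farther back than shut.
Start: joints at [1.599, 0.359, 0.012, 0, -1.224, -0.288], TCP at [173.409, 652.322, 195.202] pointing down, gripper open.
Joint ranges: [-3.07, 3.07], [-1.43, 2.12], [-1.02, 1.25], [-3.03, 1.67], [-3.05, -0], [-3.03, 3.03]. Speed limits (rad/s): [2.39, 2.39, 3.01, 3.14, 3.14, 3.14].

INTERFACE

Orientations are given as [roll, pitch, yaw] about the fixed x, y, z axes, in that order (R = Rz(yaw) Ry(pitch) Rx(roll)).
In Python, from bench import arm, eyes, order gives the robot as it stands.
- The arm moves only by the tool step_hand, called as name(argument=value, ...) on one line, values as JSON. Schema: {"type":"object","properties":{"plan":{"type":"array","items":{"type":"array","items":{"type":"array","items":{"type":"number"},"minItems":5,"maxItems":5},"minItems":1,"maxItems":10},"minItems":1,"maxItems":1},"clamp_n":{"type":"number"},"only":{"type":"string"},"quiet":{"type":"boolean"},"lines":{"type":"string"}},"required":["plan"],"additionalProperties":false}. plan is a list that holds a single list of rows (three levels of brackets), with 1 to 10 rows, each of 5 numbers: the finger opening in mm, then dx, dy, dz in units of 5 mm, then a turn about the tool's z in units of 0.05 rad; each row shifts and turns the commanded pose from where the row before left it, along the tool's axes as they then stand; what a row does not reach is not made up. A row lasts 1/12 s, in which the tool goes at most 41.7 mm and 0.125 rad, less where a joint would pass 70% of its speed; a pose out of reach is approached as far as the arm can. The fingers move at their own pace and stop on an object; clamp_n is the grip in N (left out, the last holds). Time passes only in rows, so rows that do not move let the fingers close. The tool returns the time, the measured TCP pose, the force, the opening and the grip force at its end. only (a regular expression) keeps the lines of the reply that match it, lines (a string "A,B") keeps lines A to B, and quiet returns only ok. Input that does not fit is refused with a message, and nothing moves.
- arm.sense(): the state, without advancing time (a new reading comes with each control period).
- eyes.capture(name): name is "scene" or "top"; returns (picture, depth): 420x560x3 uint8, red, green, blue; 420x560 float32, mm along the optical axis (not along the pixel's ray), 0 where there is no reading.
- eyes.get_calibration(name): a dict with "fx", "fy", "cx", "cy" (pixels), "dist" ([k1, k2, p1, p2, k3] as OpenCV has them; the pictures are not rectified), "R" (3x3) and "t" (3): a world point X has camera coordinates R X + t. Camera axes: x right, y down, z forward; pixel columns grow to the right and rows downward; lengths in mm; the calibration is good to about 2 mm. A picture is of the moment at which its call begins. get_calibration takes no time and is no camera call.
- order.hand_in(): hands the job in; it is judged then, once.
The state is a dict: "t": time; "joint_positions": joint angles; "qd": joint speeds; "joint_efforts": joint torques, N m; "position": TCP position; "ee_rot": TCP orientation; "ft_force": force on the tool from outside, world axes, zero at the start; "ft_torque": the same for the moment, N m; "grip_width": finger opening in mm; "finger_force": force on a finger pad.
Only numpy, scipy, OpenCV 4.12 (cv2) and the standard library are available. Lean on these libraries where they do the work, as an engineer would, in place of code of your own. Each camera call takes 0.05 s, during which the arm holds its last target. There are 200 camera calls.

## Working session

There is one attempt and no reset: what is moved stays moved. The work goes in short steps, Python scripts to look and compute and a tool call to move; the robot and the scene stay as the last step left them, time stands still between calls to the robot, and variables do not carry over. Pictures are saved under pics/ and viewed, at most 10 in all, crops included, and the job is handed in when it is done.

```bash
mkdir -p pics; ls
```

Run:
```python
from bench import arm, eyes, order
import cv2,numpy as np
print(arm.sense(), arm.hold_point_z)
for n in("scene","top"):
    p,d=eyes.capture(n); cv2.imwrite(f"pics/{n}0.png",p[...,::-1]); np.savez(f"pics/{n}0.npz",p=p,d=d)
    c=eyes.get_calibration(n); print(n,c)
```

```text
pics
{'t': 0.0, 'joint_positions': array([ 1.59910739e+00,  3.59380220e-01,  1.10323857e-02, -3.36536561e-04,
       -1.22406766e+00, -2.88088831e-01]), 'qd': array([ 0.00013922, -0.00147859, -0.00106972,  0.00140482,  0.00089512,
       -0.00093764]), 'joint_efforts': array([-2.41507159e-04, -5.83330858e+01,  2.93411976e+01,  6.93623364e+00,
       -5.89383431e-03, -1.94736754e-05]), 'position': array([173.28871448, 651.81603946, 194.25895596]), 'ee_rot': array([ 3.13995033e+00, -1.56755111e-04, -2.59892261e-01]), 'ft_force': array([-0.48295604,  0.18082388, -0.8891323 ]), 'ft_torque': array([-0.02782713, -0.00493104, -0.03750937]), 'finger_force': 0.0, 'grip_width': 85.61704205293039} 18.700000000000003
scene {'fx': 461.930073146235, 'fy': 461.930073146235, 'cx': 277.9178157309486, 'cy': 214.00552589359486, 'dist': array([-0.10281706,  0.        ,  0.        ,  0.        ,  0.        ]), 'R': array([[ 0.8511926 , -0.52480198,  0.00735077],
       [-0.22029661, -0.36994779, -0.90255639],
       [ 0.47638279,  0.76662997, -0.43050892]]), 't': array([-325.60498087,  309.76197781,  499.61756202])}
top {'fx': 451.5224426286988, 'fy': 451.5224426286988, 'cx': 280.17112385541725, 'cy': 208.01235620870645, 'dist': array([-0.08923617,  0.        ,  0.        ,  0.        ,  0.        ]), 'R': array([[ 0.00907162, -0.99990285, -0.01058325],
       [-0.99066078, -0.00754682, -0.13614062],
       [ 0.13604752,  0.01171943, -0.99063299]]), 't': array([235.04847468, 518.74352937, 899.89977926])}
```

View pics/scene0.png

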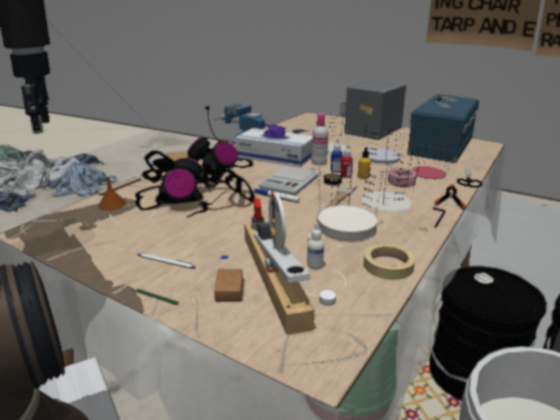

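View pics/top0.png

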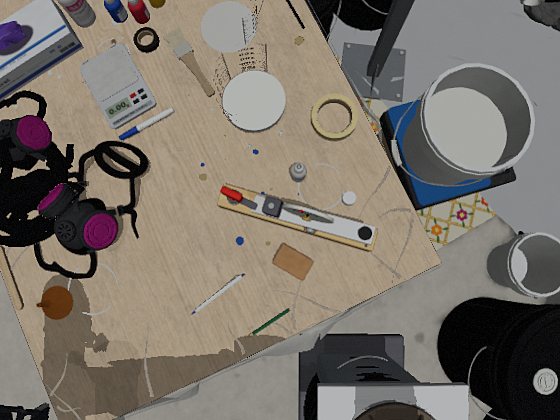

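The scene view shows the joist with the dial near (278,222), the red knob at (257,210) and the pad at (296,270). In the top view the red knob is at (232,194) and the pad at (366,233). The block is at (292,261), the dropper at (298,170) and the cap at (349,198).

Create h.py:
```python
import cv2,numpy as np
from bench import arm, eyes, order
def K(c): return np.array([[c['fx'],0,c['cx']],[0,c['fy'],c['cy']],[0,0,1]])
def cloud(n,d):
    c=eyes.get_calibration(n); h,w=d.shape
    uv=np.stack(np.meshgrid(np.arange(w),np.arange(h)),-1).reshape(-1,1,2).astype(float)
    q=cv2.undistortPoints(uv,K(c),c['dist']).reshape(h,w,2)
    X=np.concatenate([q*d[...,None],d[...,None]],-1)
    return (X-c['t'])@c['R']
def proj(n,X):
    c=eyes.get_calibration(n)
    return cv2.projectPoints(np.asarray(X,float).reshape(-1,1,3),cv2.Rodrigues(c['R'])[0],c['t'],K(c),c['dist'])[0].reshape(-1,2)
```

Run:
```python
from h import *
from scipy import ndimage
D={n:np.load(f'pics/{n}0.npz') for n in('scene','top')}
for n in D:
    p=D[n]['p'].astype(int);d=D[n]['d'];X=cloud(n,d)
    red=(p[...,0]>120)&(p[...,1]<70)&(p[...,2]<70)&(d>0)
    l,k=ndimage.label(red)
    for i in range(1,k+1):
        m=l==i
        if m.sum()>3:
            P=X[m]; print(n,'red',m.sum(),np.argwhere(m).mean(0)[::-1].round(),P.mean(0).round(1),P.min(0).round(),P.max(0).round())
p,d=D['top']['p'],D['top']['d'];X=cloud('top',d)
# joist top: z 38..50 near
roi=np.zeros(d.shape,bool);roi[175:260,205:390]=1
m=roi&(abs(X[...,2]-45)<4)&(d>0);P=X[m]
r=cv2.minAreaRect(P[:,:2].astype(np.float32));print('joist top rect',r,cv2.boxPoints(r).round())
m=roi&(X[...,2]>35)&(d>0);P=X[m]
r=cv2.minAreaRect(P[:,:2].astype(np.float32));print('all',r)
m=roi&(p.max(-1)<60)&(X[...,2]>50)
l,k=ndimage.label(m)
for i in range(1,k+1):
    if (l==i).sum()>15: print('dark',(l==i).sum(),np.argwhere(l==i).mean(0)[::-1],X[l==i].mean(0))
s=D['scene']['p'][185:285,225:325,::-1]; t=D['top']['p'][180:255,210:390,::-1]
cv2.imwrite('pics/c1.png',cv2.resize(s,None,fx=6,fy=6,interpolation=cv2.INTER_CUBIC))
cv2.imwrite('pics/c2.png',cv2.resize(t,None,fx=4.4,fy=4.4,interpolation=cv2.INTER_CUBIC))
```

```text
scene red 31 [347. 158.] [966.4 558.9  60.8] [955. 550.  56.] [981. 568.  65.]
scene red 47 [257. 203.] [535.5 334.7 101.1] [523. 314.  -1.] [658. 565. 105.]
top red 62 [136.   5.] [965.6 564.7  63.6] [957. 552.  59.] [979. 582.  68.]
top red 17 [132.  95.] [770.8 571.3  21.6] [766. 565.  19.] [775. 576.  23.]
top red 142 [231. 193.] [536.5 334.8 103. ] [524. 315.  -3.] [561. 371. 109.]
top red 4 [230. 198.] [528.9 337.5  81.9] [528. 335.  77.] [530. 339.  91.]
top red 18 [484. 202.] [ 646.  -521.7 -699.1] [ 635. -534. -706.] [ 661. -513. -688.]
top red 4 [300. 210.] [492.1 202.2 186.7] [491. 201. 185.] [493. 203. 189.]
joist top rect ((528.6383666992188, 196.21815490722656), (332.9788818359375, 112.52015686035156), 73.8136978149414) [[428.  52.]
 [536.  21.]
 [629. 340.]
 [521. 372.]]
all ((528.5548095703125, 195.93026733398438), (333.57843017578125, 112.52015686035156), 73.8136978149414)
dark 58 [276.12068966 210.84482759] [503.61030035 246.55147855  91.57522143]
dark 140 [364.57857143 232.78571429] [460.92049218  76.78391386 104.2860889 ]
```

View pics/c1.png

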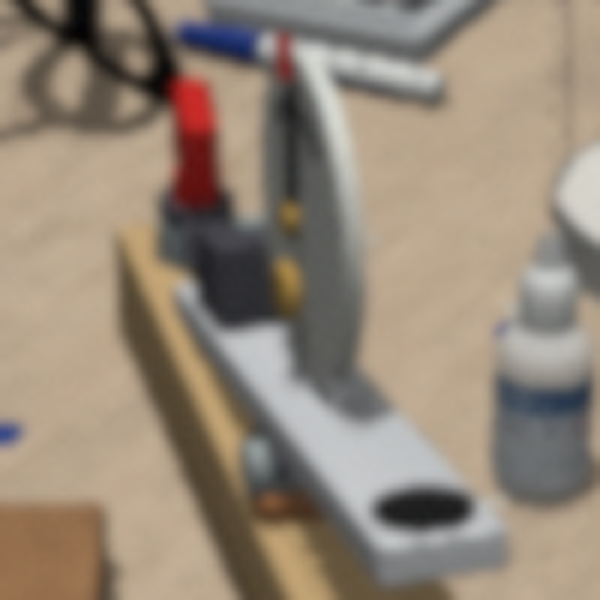

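View pics/c2.png

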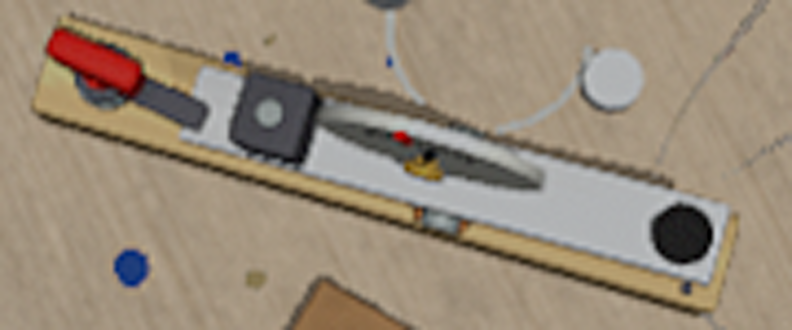

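Add to h.py:
```python
yj=np.array([.279,.960,0]);xj=np.array([.960,-.279,0]);zz=np.array([0,0,1.]);stud=np.array([489.2,173.9,58.])
def J(x,y,z): return stud+x*xj+y*yj+z*zz
def dialpt(th,w,r,x): # w world angle, + toward -y
    return J(x,-77*np.sin(th)-r*np.sin(w),77*np.cos(th)+r*np.cos(w))
def redc(n,p,c,rad=9):
    q=p.astype(float); y0,x0=int(c[1])-rad,int(c[0])-rad
    s=q[y0:y0+2*rad,x0:x0+2*rad]; w=np.clip(s[...,0]-s[...,1:].max(-1)-35,0,None)
    yy,xx=np.mgrid[0:2*rad,0:2*rad]; return np.array([(w*xx).sum()/w.sum()+x0,(w*yy).sum()/w.sum()+y0]),(w>0).sum()
```

Run:
```python
from h import *
a={}
for n,c in(('scene',(272,195)),('top',(300,210))):
    p=np.load(f'pics/{n}0.npz')['p']; a[n]=redc(n,p,c,6); print(n,a[n])
th=-.19
for x in(-3,-6,-9):
  for w in np.arange(-.32,-.12,.03):
    print(x,round(w,2),'a',round(w-th,2),*[(proj(n,dialpt(th,w,47,x))[0]-a[n][0]).round(1) for n in a])
p=np.load('pics/top0.npz')['p'].astype(int);X=cloud('top',np.load('pics/top0.npz')['d'])
m=(p[...,0]>110)&(p[...,1]<70)&(p[...,2]<70)&(abs(X[...,2]-105)<8)&(abs(X[...,0]-536)<40)&(abs(X[...,1]-335)<40)
r=cv2.minAreaRect(X[m][:,:2].astype(np.float32));print(r, X[m].mean(0)); print(cv2.fitLine(X[m][:,:2].astype(np.float32),2,0,.01,.01).ravel())
```

```text
scene (array([271.87557604, 194.29493088]), np.int64(16))
top (array([300.79050279, 210.63547486]), np.int64(12))
-3 -0.32 a -0.13 [ 0.5 -0.2] [-0.8 -0.9]
-3 -0.29 a -0.1 [ 0.6 -0.1] [-0.1 -0.7]
-3 -0.26 a -0.07 [ 0.8 -0. ] [ 0.7 -0.5]
-3 -0.23 a -0.04 [1.  0.1] [ 1.4 -0.3]
-3 -0.2 a -0.01 [1.2 0.2] [ 2.2 -0.1]
-3 -0.17 a 0.02 [1.5 0.4] [3.  0.1]
-3 -0.14 a 0.05 [1.7 0.6] [3.7 0.3]
-6 -0.32 a -0.13 [-1.2 -0. ] [-1.3  0.7]
-6 -0.29 a -0.1 [-1.  0.] [-0.6  0.9]
-6 -0.26 a -0.07 [-0.8  0.1] [0.2 1.1]
-6 -0.23 a -0.04 [-0.6  0.2] [0.9 1.3]
-6 -0.2 a -0.01 [-0.4  0.4] [1.7 1.5]
-6 -0.17 a 0.02 [-0.2  0.5] [2.5 1.7]
-6 -0.14 a 0.05 [-0.   0.7] [3.2 1.9]
-9 -0.32 a -0.13 [-2.8  0.1] [-1.8  2.4]
-9 -0.29 a -0.1 [-2.7  0.2] [-1.   2.6]
-9 -0.26 a -0.07 [-2.5  0.3] [-0.3  2.7]
-9 -0.23 a -0.04 [-2.3  0.4] [0.5 2.9]
-9 -0.2 a -0.01 [-2.1  0.6] [1.2 3.1]
-9 -0.17 a 0.02 [-1.9  0.7] [2.  3.4]
-9 -0.14 a 0.05 [-1.7  0.9] [2.8 3.6]
((536.001953125, 334.2957763671875), (42.007057189941406, 13.265579223632812), 65.62261962890625) [535.54211674 334.17349082 105.235805  ]
[4.1817546e-01 9.0836626e-01 5.3554211e+02 3.3417349e+02]
```

The manual's scale: shifts go in units of 5 mm and turns go in units of 0.05 rad. Converting my numbers, 35 mm is 7, 15 mm is 3.

step_hand(plan=[[[85,3,1.6,-4,0],[85,6.4,3.2,-4,0],[85,7,3.4,0,0],[85,7,3.4,0,0],[85,7,3.4,0,0],[85,7,3.4,0,0],[85,7,3.4,0,0],[85,7,3.4,0,0],[85,7,3.4,0,0],[85,7,3.4,0,0]]])

```text
t: 0.93
position: [449.3, 412.1, 235.0]
ee_rot: [3.141, 0.0, -0.26]
ft_force: [0.5, 1.2, 0.2]
grip_width: 84.8
finger_force: 0.0
```

step_hand(plan=[[[60,7,3.4,0,0],[60,7,3.4,0,0],[60,5,2.6,0,0],[60,2,0.8,0,0],[60,0,0,0,2.4],[60,0,0,0,2.4],[60,0,0,0,2.4],[60,0,0,0,2.4],[60,0,0,0,2.4],[60,0,0,0,2.4]]])

```text
t: 1.77
position: [536.3, 337.7, 234.8]
ee_rot: [3.141, 0.0, -0.986]
ft_force: [-0.2, -0.5, -0.3]
grip_width: 59.6
finger_force: 0.0
```

step_hand(plan=[[[50,0,0,0,2.4],[50,0,0,0,2.4],[50,0,0,0,2.4],[50,0,0,0,2.4],[50,0,0,0,2.4],[50,0,0,0,2.4],[50,0,0,0,2.4],[50,0,0,0,2.4],[50,0,0,0,1.2],[50,0,0,0,0]]])

```text
t: 2.6
position: [536.3, 337.7, 234.8]
ee_rot: [3.141, -0.001, -2.002]
ft_force: [0.3, 0.2, -0.7]
grip_width: 50.1
finger_force: 0.0
```

In the tool's units: 3 mm is 0.6, -1 mm is -0.2.

step_hand(plan=[[[50,0.6,-0.2,7.2,0],[50,0,0,7.2,0],[50,0,0,7.2,0],[50,0,0,6,0],[50,0,0,2.8,0],[50,0,0,0,0],[14,0,0,0,0],[10,0,0,0,0],[8,0,0,0,0],[8,0,0,0,0]]], clamp_n=40)

```text
t: 3.43
position: [537.1, 335.0, 84.9]
ee_rot: [-3.141, 0.003, -1.999]
ft_force: [0.6, -0.9, -0.0]
grip_width: 8.1
finger_force: 0.0
```

step_hand(plan=[[[8,0,0,0,0],[8,0,0,0,0],[8,0,0,0,0],[8,0,0,0,0]]])

```text
t: 3.77
position: [536.4, 334.3, 83.4]
ee_rot: [-3.142, 0.0, -2.0]
ft_force: [-0.7, -0.6, -0.3]
grip_width: 8.0
finger_force: 0.0
```

Run:
```python
from h import *
T=[]
for n,(y,x) in(('scene',(150,200)),('top',(150,170))):
    p,d=eyes.capture(n); np.savez(f"pics/{n}1.npz",p=p,d=d)
    T.append(cv2.resize(p[y:y+110,x:x+120,::-1],(390,358),interpolation=cv2.INTER_CUBIC))
cv2.imwrite('pics/v1.png',np.hstack(T)); print(arm.sense()['ft_force'])
```

```text
[-0.34053689  0.38070841  0.14305578]
```

View pics/v1.png

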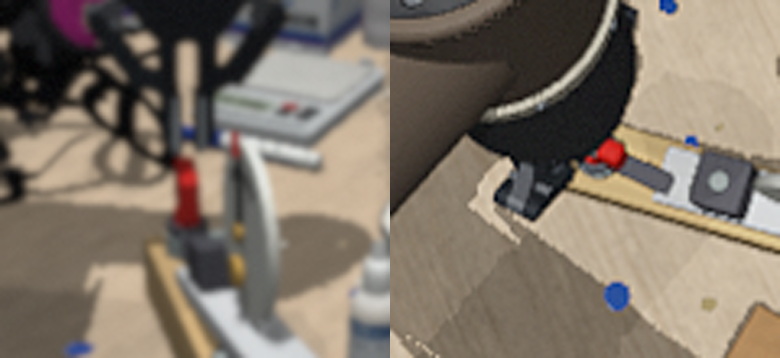

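Run:
```python
from h import *
s=arm.sense();print(s['position'],s['grip_width'],s['joint_positions'])
for n in('scene','top'):print(n,proj(n,[s['position'],s['position']+[0,0,70],[536,334.5,105]]).round(1))
X=cloud('scene',np.load('pics/scene1.npz')['d']);print('scene tips')
for u,v in((254,185),(254,190),(254,195),(262,185),(262,190),(262,193),(257,204)):print(u,v,X[v,u].round())
X=cloud('top',np.load('pics/top1.npz')['d'])
for u,v in((208,213),(212,205),(214,212),(218,207),(237,197)):print(u,v,X[v,u].round())
```

```text
[536.36721412 334.27648075  83.2573259 ] 7.958006880895424 [ 8.65672760e-01  3.77924487e-01 -2.31315139e-01  1.96233769e-05
 -9.61512463e-01 -1.29462610e+00]
scene [[257.1 210.6]
 [256.8 179.6]
 [256.8 201.2]]
top [[232.2 194.7]
 [227.7 188.3]
 [230.7 193. ]]
scene tips
254 185 [525. 326. 147.]
254 190 [524. 325. 136.]
254 195 [525. 325. 125.]
262 185 [540. 320. 146.]
262 190 [539. 318. 135.]
262 193 [541. 320. 128.]
257 204 [530. 323. 104.]
208 213 [483. 359. 214.]
212 205 [496. 351. 222.]
214 212 [485. 348. 215.]
218 207 [496. 345. 197.]
237 197 [528. 322. 104.]
```

Run:
```python
from h import *
z=np.load('pics/scene1.npz');p,d=z['p'],z['d']
cv2.imwrite('pics/v2.png',cv2.resize(p[150:225,215:300,::-1],None,fx=8,fy=8,interpolation=cv2.INTER_CUBIC))
X=cloud('scene',d)
for v in range(180,214,2): print(v,[tuple(X[v,u].round().astype(int)) for u in(252,254,257,260,262,264)])
```

```text
180 [(np.int64(522), np.int64(327), np.int64(158)), (np.int64(529), np.int64(332), np.int64(155)), (np.int64(730), np.int64(682), np.int64(-3)), (np.int64(539), np.int64(326), np.int64(155)), (np.int64(542), np.int64(322), np.int64(155)), (np.int64(546), np.int64(322), np.int64(155))]
182 [(np.int64(522), np.int64(329), np.int64(153)), (np.int64(526), np.int64(326), np.int64(153)), (np.int64(721), np.int64(666), np.int64(-2)), (np.int64(538), np.int64(323), np.int64(151)), (np.int64(541), np.int64(321), np.int64(152)), (np.int64(546), np.int64(321), np.int64(151))]
184 [(np.int64(522), np.int64(329), np.int64(148)), (np.int64(528), np.int64(331), np.int64(147)), (np.int64(714), np.int64(654), np.int64(-3)), (np.int64(537), np.int64(322), np.int64(148)), (np.int64(541), np.int64(321), np.int64(147)), (np.int64(546), np.int64(321), np.int64(146))]
186 [(np.int64(524), np.int64(332), np.int64(142)), (np.int64(526), np.int64(327), np.int64(144)), (np.int64(707), np.int64(640), np.int64(-2)), (np.int64(537), np.int64(322), np.int64(143)), (np.int64(540), np.int64(320), np.int64(144)), (np
[... 3024 characters left out ...]
 (np.int64(531), np.int64(312), np.int64(100)), (np.int64(646), np.int64(505), np.int64(-4)), (np.int64(649), np.int64(500), np.int64(-3))]
210 [(np.int64(615), np.int64(503), np.int64(-1)), (np.int64(523), np.int64(323), np.int64(92)), (np.int64(525), np.int64(314), np.int64(96)), (np.int64(532), np.int64(315), np.int64(93)), (np.int64(637), np.int64(490), np.int64(-2)), (np.int64(639), np.int64(483), np.int64(1))]
212 [(np.int64(609), np.int64(493), np.int64(-2)), (np.int64(522), np.int64(322), np.int64(88)), (np.int64(525), np.int64(315), np.int64(90)), (np.int64(532), np.int64(314), np.int64(89)), (np.int64(632), np.int64(481), np.int64(-3)), (np.int64(635), np.int64(477), np.int64(-2))]
```

View pics/v2.png

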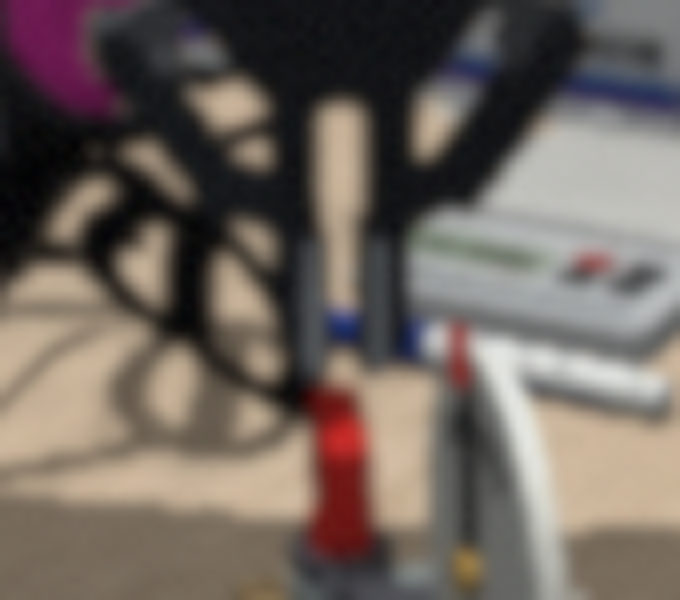

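The picture shows the fingertips ending at row ~196. Depth puts that at z≈119, about 13 mm above the knob top, although the reported TCP z is 83; x and y agree. So the reported height is about 36 mm low and I'll go by the camera. I'll open the fingers, lower in two stages and check again.

In the tool's units: 8 mm is 1.6, 10 mm is 2.

step_hand(plan=[[[50,0,0,0,0],[50,0,0,0,0],[50,0,0,0,0],[50,0,0,2,0],[50,0,0,1.6,0],[50,0,0,0,0],[50,0,0,0,0]]])

```text
t: 4.45
position: [535.8, 333.7, 64.0]
ee_rot: [3.141, -0.002, -2.0]
ft_force: [-0.2, 0.3, 0.1]
grip_width: 49.9
finger_force: 0.0
```

Run:
```python
from h import *
s=arm.sense();print(s['position'],s['ft_force'])
p,d=eyes.capture('scene');X=cloud('scene',d)
m=np.zeros(d.shape,bool);m[160:225,225:300]=1
P=X[m&(p.max(-1)<110)&(abs(X[...,0]-536)<60)&(abs(X[...,1]-330)<50)&(X[...,2]>85)]
for lo in range(85,150,5): 
    q=P[(P[:,2]>=lo)&(P[:,2]<lo+5)]; print(lo,len(q),q[:,:2].min(0).round() if len(q) else'',q[:,:2].max(0).round() if len(q) else'')
```

```text
[535.81743748 333.6838377   63.95673351] [-0.20474683  0.32845225  0.08974916]
85 4 [523. 312.] [529. 317.]
90 0  
95 0  
100 13 [505. 336.] [539. 354.]
105 11 [501. 334.] [509. 343.]
110 15 [498. 334.] [509. 343.]
115 14 [500. 319.] [557. 344.]
120 15 [501. 313.] [558. 344.]
125 25 [498. 312.] [566. 358.]
130 30 [499. 312.] [567. 353.]
135 30 [499. 311.] [567. 346.]
140 30 [494. 308.] [573. 349.]
145 53 [481. 302.] [575. 347.]
```

In the tool's units: 10 mm is 2, 9 mm is 1.8.

step_hand(plan=[[[50,0,0,2,0],[50,0,0,1.8,0],[50,0,0,0,0],[10,0,0,0,0],[5,0,0,0,0],[5,0,0,0,0],[5,0,0,0,0],[5,0,0,0,0],[5,0,0,0,0],[5,0,0,0,0]]], clamp_n=40)

```text
t: 5.33
position: [535.9, 334.7, 46.6]
ee_rot: [3.141, 0.001, -2.0]
ft_force: [-4.6, 2.4, 3.0]
grip_width: 13.3
finger_force: 39.8
```

In the tool's units: -0.12 rad is -2.4.

step_hand(plan=[[[5,0,0,0,-2.4],[5,0,0,0,-2.4],[5,0,0,0,-2.4],[5,0,0,0,-2.4],[5,0,0,0,-2.4],[5,0,0,0,-2.4],[5,0,0,0,-2.4],[5,0,0,0,-2.4],[5,0,0,0,-2.4],[5,0,0,0,-2.4]]])

```text
t: 6.17
position: [536.3, 335.0, 46.6]
ee_rot: [-3.141, 0.001, -0.794]
ft_force: [-3.3, 1.3, 1.7]
grip_width: 12.7
finger_force: 39.6
```

step_hand(plan=[[[5,0,0,0,-2.4],[5,0,0,0,-2.4],[5,0,0,0,-1.2],[5,0,0,0,0],[5,0,0,0,0]]])

```text
t: 6.58
position: [536.3, 335.0, 46.6]
ee_rot: [-3.14, 0.0, -0.502]
ft_force: [-4.2, 3.0, 2.6]
grip_width: 13.6
finger_force: 39.8
```

```bash
python3 -c "
from bench import arm;print(arm.sense()['ft_torque'])"
```

```text
[ 1.34330199  1.60237691 -0.07740918]
```

In the tool's units: -0.04 rad is -0.8.

step_hand(plan=[[[5,0,0,0,-0.8],[5,0,0,0,-0.8],[5,0,0,0,0],[5,0,0,0,0]]])

```text
t: 6.92
position: [536.3, 335.0, 46.7]
ee_rot: [-3.14, 0.001, -0.426]
ft_force: [-3.8, 3.6, 3.0]
grip_width: 13.4
finger_force: 61.8
```

```bash
python3 -c "
from bench import arm;print(arm.sense()['ft_torque'])"
```

```text
[ 1.36771201  1.74494173 -1.73179358]
```

In the tool's units: -10 mm is -2, 0.03 rad is 0.6.

step_hand(plan=[[[5,0,0,0,0],[5,0,0,0,0],[5,0,0,0,0.6],[5,0,0,0,0],[50,0,0,0,0],[50,0,0,0,0],[50,0,0,0,0],[50,0,0,0,0],[50,0,0,0,0],[50,0,0,-2,0]]])

```text
t: 7.75
position: [535.3, 333.2, 54.5]
ee_rot: [3.138, 0.001, -0.45]
ft_force: [0.3, -0.4, -0.5]
grip_width: 50.1
finger_force: 0.0
```

step_hand(plan=[[[50,0,0,-5,0],[50,0,0,-8,0],[50,0,0,-8,0],[50,0,0,-8,0],[50,0,0,0,0]]])

```text
t: 8.17
position: [540.2, 336.6, 211.9]
ee_rot: [-3.129, -0.007, -0.449]
ft_force: [0.8, -0.3, 1.7]
grip_width: 50.2
finger_force: 0.0
```

Run:
```python
from h import *
p,d=eyes.capture('scene');np.savez('pics/scene2.npz',p=p,d=d);X=cloud('scene',d)
p=p.astype(int);m=(p[...,0]>110)&(p[...,1]<75)&(p[...,2]<75)&(abs(X[...,2]-104)<4)&(abs(X[...,0]-536)<40)&(abs(X[...,1]-335)<40)
print(m.sum(),cv2.minAreaRect(X[m][:,:2].astype(np.float32)),X[m].mean(0),cv2.fitLine(X[m][:,:2].astype(np.float32),2,0,.01,.01).ravel())
```

```text
67 ((534.5875854492188, 332.3562927246094), (15.083471298217773, 39.01645278930664), 52.707763671875) [533.07847094 331.31881558 102.89983988] [  0.84346867  -0.53717834 533.0785     331.31882   ]
```

step_hand(plan=[[[0,1,4,0,0],[0,1,7,0,0],[0,1,7,0,0],[0,1,7,0,0],[0,1,7,0,0],[0,1,7,0,0],[0,1,7,0,0],[0,1,6,0,0],[0,0.6,4,0,0],[0,0,0,0,0]]], clamp_n=30)

```text
t: 9.05
position: [451.6, 60.4, 201.7]
ee_rot: [-3.141, 0.0, -0.452]
ft_force: [-0.6, -0.4, 0.3]
grip_width: 0.1
finger_force: 0.0
```

step_hand(plan=[[[0,0,0,0,2.4],[0,0,0,0,2.4],[0,0,0,0,2.4],[0,0,0,0,2.4],[0,0,0,0,2.4],[0,0,0,0,2.4],[0,0,0,0,2.4],[0,0,0,0,2.4],[0,0,0,0,2.4],[0,0,0,0,2.4]]])

```text
t: 9.88
position: [453.3, 63.5, 201.3]
ee_rot: [3.141, -0.0, -1.656]
ft_force: [0.4, 0.1, -0.4]
grip_width: 0.2
finger_force: 0.0
```

step_hand(plan=[[[0,0,0,0,2.4],[0,0,0,0,1.6],[0,0,0,0,0],[0,0,0,0,0]]])

```text
t: 10.22
position: [453.3, 63.5, 201.3]
ee_rot: [3.142, -0.0, -1.847]
ft_force: [-0.7, 0.4, -0.2]
grip_width: 0.1
finger_force: 0.0
```

In the tool's units: -4 mm is -0.8, -3 mm is -0.6.

step_hand(plan=[[[0,-0.6,-0.8,6,0],[0,0,0,7,0],[0,0,0,7,0],[0,0,0,4,0],[0,0,0,0,0],[0,0,0,0,0]]])

```text
t: 10.72
position: [457.7, 64.9, 81.0]
ee_rot: [3.14, -0.002, -1.848]
ft_force: [0.5, -0.7, 1.2]
grip_width: -0.2
finger_force: 0.0
```

Run:
```python
from h import *
p,d=eyes.capture('scene');X=cloud('scene',d);np.savez('pics/scene3.npz',p=p,d=d)
P=X[(p.max(-1)<130)&(abs(X[...,0]-458)<35)&(abs(X[...,1]-66)<35)&(X[...,2]>107)]
for lo in range(107,150,4): 
    q=P[(P[:,2]>=lo)&(P[:,2]<lo+4)]; print(lo,len(q),q[:,:2].min(0).round() if len(q) else'',q[:,:2].max(0).round() if len(q) else'')
p,d=eyes.capture('top');X=cloud('top',d);np.savez('pics/top3.npz',p=p,d=d);p=p.astype(int)
m=(p[...,0]>110)&(p[...,1]<70)&(p[...,2]<70)&(abs(X[...,2]-105)<8)&(abs(X[...,0]-536)<40)&(abs(X[...,1]-335)<40)
r=cv2.minAreaRect(X[m][:,:2].astype(np.float32));print(m.sum(),r,cv2.fitLine(X[m][:,:2].astype(np.float32),2,0,.01,.01).ravel())
a=cv2.resize(np.load('pics/scene3.npz')['p'][150:290,225:345],(514,600),interpolation=cv2.INTER_CUBIC)[...,::-1]
b=cv2.resize(p[170:260,215:260].astype(np.uint8),(286,600))[...,::-1]
cv2.imwrite('pics/v3.png',np.hstack([a,b]))
```

```text
107 0  
111 0  
115 5 [450.  56.] [458.  66.]
119 18 [449.  53.] [460.  63.]
123 32 [445.  53.] [469.  63.]
127 44 [443.  53.] [469.  73.]
131 42 [443.  53.] [468.  72.]
135 39 [443.  52.] [468.  72.]
139 46 [443.  53.] [470.  73.]
143 48 [442.  52.] [470.  73.]
147 43 [443.  53.] [470.  65.]
143 ((536.231689453125, 334.6466064453125), (13.473024368286133, 42.928462982177734), 60.1878662109375) [ 8.7599605e-01 -4.8231822e-01  5.3600403e+02  3.3401038e+02]
```

View pics/v3.png

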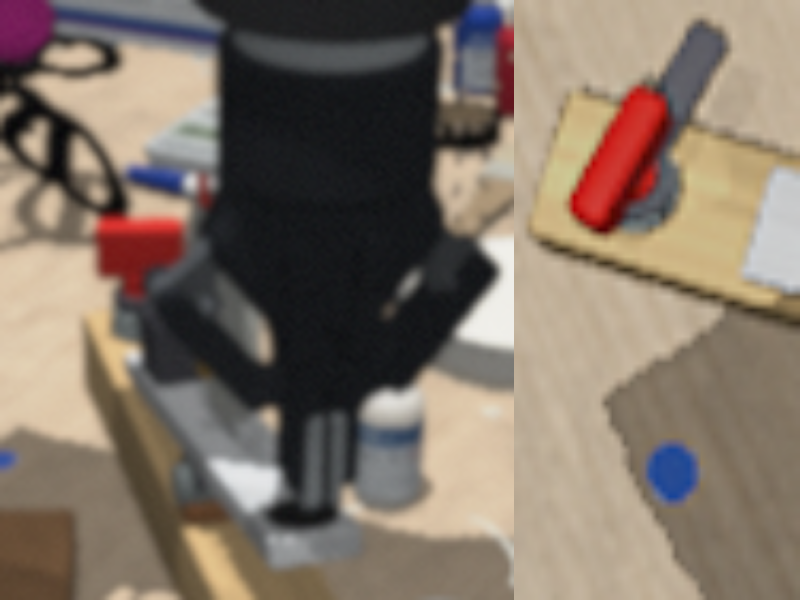

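The scene view shows the closed fingers above the pad (tips ~z 117), and the mark is visible at crop (203,185). The top view shows the tongue swung to the far side, and the bar angle gives q≈0. Now I'll press gently.

step_hand(plan=[[[0,0,0,1.6,0],[0,0,0,0.8,0],[0,0,0,0.6,0],[0,0,0,0.6,0],[0,0,0,0.6,0],[0,0,0,0.6,0],[0,0,0,0.6,0],[0,0,0,0.6,0],[0,0,0,0.4,0],[0,0,0,0.4,0]]])

```text
t: 11.65
position: [458.0, 65.2, 46.9]
ee_rot: [3.141, -0.0, -1.85]
ft_force: [-0.9, -2.2, 2.1]
grip_width: 0.1
finger_force: 1.1
```

step_hand(plan=[[[0,0,0,0.4,0],[0,0,0,0.4,0],[0,0,0,0.4,0],[0,0,0,0.2,0],[0,0,0,0.2,0],[0,0,0,0,0],[0,0,0,0,0],[0,0,0,0,0],[0,0,0,0,0],[0,0,0,0,0]]])

```text
t: 12.48
position: [458.0, 65.2, 39.3]
ee_rot: [-3.142, 0.0, -1.85]
ft_force: [-0.6, -3.1, 1.7]
grip_width: 0.3
finger_force: 1.1
```

step_hand(plan=[[[0,0,0,0,0],[0,0,0,0,0],[0,0,0,0,0],[0,0,0,0,0],[0,0,0,0,0]]])

```text
t: 12.9
position: [458.0, 65.2, 39.2]
ee_rot: [3.142, -0.0, -1.85]
ft_force: [-0.7, -1.7, 1.2]
grip_width: -0.2
finger_force: 1.1
```

Run:
```python
from h import *
T=[]
for n,(y,x,h,w) in(('scene',(170,240,100,75)),('top',(180,260,60,75))):
    p,d=eyes.capture(n); np.savez(f"pics/{n}4.npz",p=p,d=d)
    T.append(cv2.resize(p[y:y+h,x:x+w,::-1],(400,h*400//w),interpolation=cv2.INTER_CUBIC))
T[1]=cv2.copyMakeBorder(T[1],0,T[0].shape[0]-T[1].shape[0],0,0,cv2.BORDER_CONSTANT)
cv2.imwrite('pics/v4.png',np.hstack(T))
```

```text
(no output)
```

View pics/v4.png

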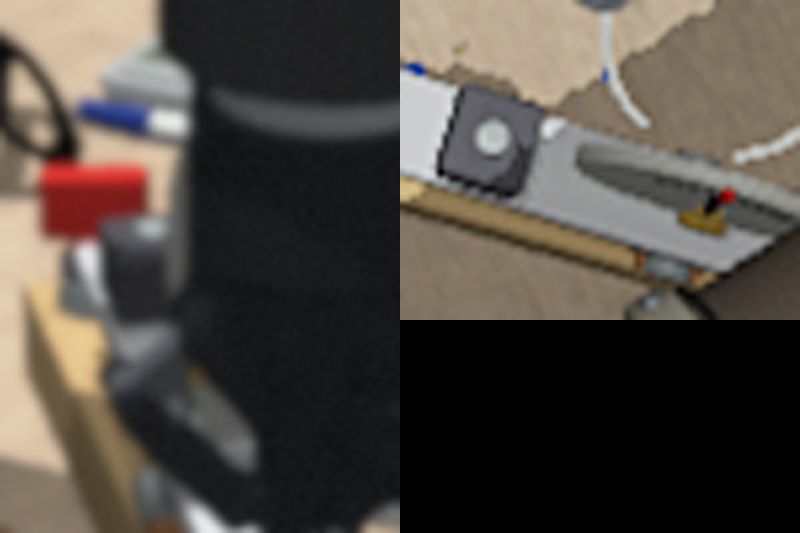

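The top view shows the needle running from the hub (703,218) up to the red mark at (727,195), so they are nearly in line. I'll put numbers on it.

Run:
```python
from h import *
from scipy.optimize import brentq
for f,th,c in(('top0',-.19,(300,210)),('top4',.085,(321,216))):
    z=np.load(f'pics/{f}.npz');p,d=z['p'],z['d']
    r,k=redc('top',p,c,6)
    hx=proj('top',dialpt(th,0,0,-9))[0]
    q=p[int(hx[1])-10:int(hx[1])+10,int(hx[0])-10:int(hx[0])+10].astype(float)
    w=np.clip(q[...,0]-q[...,2]-50,0,None)*(q[...,1]>80); yy,xx=np.mgrid[0:20,0:20]
    hub=np.array([(w*xx).sum()/w.sum()+int(hx[0])-10,(w*yy).sum()/w.sum()+int(hx[1])-10])
    print(f,'red',r,k,'hub',hub,'hub-pred',hub-hx)
    for x in(-3,-4.5,-6):
        W=brentq(lambda w:proj('top',dialpt(th,w,47,x))[0][0]-r[0],-.6,.5)
        print(x,'w',W,'a',W-th, 'v res',proj('top',dialpt(th,W,47,x))[0][1]-r[1])
    X=cloud('top',d)
    # beam tilt from white/aluminium or counterweight surface pts
    rel=X-stud; y=rel@yj;x=rel@xj;zc=rel[...,2]
    m=(abs(x)<13)&(y>62)&(y<95)&(zc>15)&(zc<60)&(d>0)
    if m.sum()>10: print('cw n',m.sum(),'slope',np.polyfit(y[m],zc[m],1),zc[m].mean(),y[m].mean())
p=np.load('pics/top4.npz')['p']
for v in range(207,224):print(v,[tuple(int(a) for a in p[v,u]) for u in range(314,325)])
```

```text
top0 red [300.79050279 210.63547486] 12 hub [303.93701345 220.15994338] hub-pred [-1.98537607  1.87187137]
-3 w -0.28685337578923736 a -0.09685337578923736 v res -0.673362492315249
-4.5 w -0.2771931444273581 a -0.0871931444273581 v res 0.19935781219842852
-6 w -0.2675552530000005 a -0.07755525300000049 v res 1.073175339248337
cw n 205 slope [ 0.20177152 19.91674086] 36.04275912877007 79.92217138782878
top4 red [320.9537037  216.21759259] 7 hub [316.24222222 220.82444444] hub-pred [-0.6552662  -0.64133344]
-3 w 0.04725961262004091 a -0.0377403873799591 v res -0.5311719690635641
-4.5 w 0.056485145829249135 a -0.02851485417075087 v res 0.3582254103272078
-6 w 0.06572365756458642 a -0.019276342435413582 v res 1.2483634150251532
cw n 39 slope [ -0.85530291 117.22547518] 45.57697764315511 83.7697348105581
207 [(129, 116, 98), (132, 117, 97), (129, 114, 95), (131, 118, 100), (129, 115, 97), (130, 116, 98), (129, 115, 98), (124, 112, 96), (123, 107, 90), (121, 107, 88), (122, 106, 86)]
208 [(110, 107, 100), (118, 113, 101), (123, 115, 101), (122, 109, 92), (122, 107, 89), (134, 119, 100), (1
[... 1985 characters left out ...]
9, 79, 76), (81, 81, 77)]
220 [(119, 92, 33), (111, 89, 33), (101, 79, 34), (70, 56, 22), (97, 76, 33), (117, 94, 45), (108, 94, 62), (75, 77, 79), (79, 80, 79), (79, 79, 75), (79, 81, 78)]
221 [(118, 93, 35), (124, 99, 41), (115, 91, 36), (112, 91, 39), (117, 94, 41), (111, 87, 34), (91, 78, 49), (77, 76, 68), (72, 74, 72), (76, 77, 74), (79, 79, 75)]
222 [(99, 82, 49), (103, 82, 33), (104, 79, 26), (109, 86, 30), (115, 90, 34), (104, 83, 30), (102, 81, 37), (104, 97, 84), (103, 105, 105), (75, 78, 75), (71, 72, 67)]
223 [(128, 129, 130), (114, 114, 113), (92, 87, 81), (98, 86, 69), (97, 77, 33), (96, 73, 27), (98, 82, 51), (121, 119, 113), (137, 139, 140), (130, 131, 132), (124, 123, 123)]
```

Run:
```python
from h import *
from scipy import ndimage
from scipy.optimize import brentq
for f,th in(('top0',-.19),('top4',.1)):
    z=np.load(f'pics/{f}.npz');p,d=z['p'],z['d'];X=cloud('top',d)
    rel=X-stud; y=rel@yj;x=rel@xj;zc=rel[...,2]
    H=53
    c=proj('top',J(0,78*np.cos(th)-H*np.sin(th)*1,78*np.sin(th)+50*np.cos(th)))[0]
    # counterweight top: pixels in 9x9 around centre, dark
    u,v=c.round().astype(int); sl=np.s_[v-4:v+5,u-4:u+5]
    A=np.c_[x[sl].ravel(),y[sl].ravel(),np.ones(81)];s=np.linalg.lstsq(A,zc[sl].ravel(),rcond=None)[0]
    print(f,c,'cw patch z',np.median(zc[sl]),zc[sl].std(),'y',np.median(y[sl]),'plane',s)
    # beam: high bright pixels beyond counterweight, and rest
    m=(abs(x)<14)&(y>20)&(y<60)&(d>0)&(zc>5)&(zc<40); m&=p.min(-1)>110
    print(' beam',m.sum(),np.polyfit(y[m],zc[m],1) if m.sum()>5 else'')
p=np.load('pics/top0.npz')['p'];
for v in range(205,222):print(v,[tuple(int(a) for a in p[v,u]) for u in range(298,311)])
for xn in(-6,-8,-10,-12):
    print(xn,[(proj('top',dialpt(th,0,r,xn))[0].round(1)) for th in(-.19,.085,.106) for r in(44,25,8)])
```

```text
top0 [270.80099643 205.78870567] cw patch z 37.3931647152117 95.95621104787145 y 85.62202931835012 plane [ -5.32039678  -2.93006992 286.51327901]
 beam 136 [-0.2494055  25.77655476]
top4 [277.61437863 206.2001698 ] cw patch z 63.17372381526201 2.168432176529824 y 71.5221090250659 plane [8.76850334e-03 2.02258922e-01 4.86071238e+01]
 beam 191 [ 0.09206579 25.15614521]
205 [(124, 116, 103), (105, 91, 70), (98, 85, 69), (97, 84, 67), (94, 83, 67), (103, 90, 76), (102, 89, 72), (104, 92, 75), (103, 91, 78), (100, 88, 73), (94, 82, 67), (116, 105, 86), (145, 130, 109)]
206 [(167, 167, 158), (154, 152, 143), (154, 153, 146), (147, 146, 138), (128, 121, 107), (102, 90, 73), (92, 81, 64), (87, 72, 56), (99, 87, 71), (103, 89, 74), (101, 90, 73), (100, 89, 72), (99, 88, 73)]
207 [(182, 183, 177), (182, 184, 178), (184, 186, 182), (183, 185, 180), (173, 174, 166), (156, 156, 151), (152, 153, 151), (145, 146, 144), (129, 124, 114), (93, 81, 64), (89, 76, 56), (98, 85, 67), (105, 93, 76)]
208 [(178, 180, 174), (181, 187, 180), (183, 191, 185), (181, 190, 186), (182, 190, 187), (183, 187, 186), (
[... 2941 characters left out ...]
ay([320. , 217.4]), array([319.2, 218.7]), array([318.5, 219.7])]
-8 [array([307.2, 214.9]), array([306.7, 216.2]), array([306.3, 217.3]), array([318.8, 218.2]), array([318. , 219.4]), array([317.4, 220.5]), array([319.7, 218.5]), array([318.9, 219.7]), array([318.2, 220.7])]
-10 [array([306.9, 216. ]), array([306.4, 217.2]), array([306. , 218.3]), array([318.5, 219.3]), array([317.7, 220.5]), array([317.1, 221.5]), array([319.4, 219.6]), array([318.6, 220.8]), array([317.9, 221.8])]
-12 [array([306.6, 217.1]), array([306.1, 218.3]), array([305.7, 219.4]), array([318.2, 220.4]), array([317.4, 221.6]), array([316.7, 222.6]), array([319.1, 220.7]), array([318.3, 221.8]), array([317.6, 222.8])]
```

The manual's scale: shifts go in units of 5 mm and turns go in units of 0.05 rad. Converting my numbers, -2 mm is -0.4, -1 mm is -0.2.

step_hand(plan=[[[0,0,0,-0.2,0],[0,0,0,-0.4,0],[0,0,0,-0.2,0],[0,0,0,-0.2,0],[0,0,0,0,0],[0,0,0,0,0],[0,0,0,0,0],[0,0,0,0,0],[0,0,0,0,0],[0,0,0,0,0]]])

```text
t: 13.83
position: [458.0, 65.2, 44.1]
ee_rot: [3.142, -0.0, -1.85]
ft_force: [-0.3, -2.0, 2.7]
grip_width: -0.2
finger_force: 1.0
```

step_hand(plan=[[[0,0,0,0,0],[0,0,0,0,0],[0,0,0,0,0],[0,0,0,0,0],[0,0,0,0,0]]])

```text
t: 14.25
position: [458.0, 65.2, 44.2]
ee_rot: [3.142, -0.0, -1.85]
ft_force: [-0.4, -1.4, 1.6]
grip_width: 0.2
finger_force: 1.0
```

Run:
```python
from h import *
p=np.mean([eyes.capture('top')[0].astype(float) for _ in range(4)],0)
p,d=p.astype(np.uint8),eyes.capture('top')[1]; np.savez('pics/top5.npz',p=p,d=d)
cv2.imwrite('pics/v5.png',cv2.resize(p[200:230,300:340,::-1],(800,600),interpolation=cv2.INTER_NEAREST))
print(redc('top',p,(318,216),6))
for v in range(212,223):print(v,[tuple(int(a) for a in p[v,u]) for u in range(311,324)])
```

```text
(array([317.1507177 , 215.21770335]), np.int64(8))
212 [(132, 131, 127), (138, 139, 133), (152, 152, 147), (158, 159, 153), (157, 159, 153), (157, 159, 153), (157, 159, 154), (157, 160, 155), (156, 157, 152), (151, 151, 143), (141, 137, 128), (135, 130, 121), (130, 121, 107)]
213 [(77, 77, 73), (92, 92, 88), (120, 121, 116), (131, 132, 127), (137, 140, 135), (144, 143, 137), (150, 139, 132), (153, 154, 148), (158, 162, 156), (157, 160, 153), (156, 158, 152), (155, 156, 151), (144, 143, 137)]
214 [(57, 58, 54), (49, 49, 47), (72, 73, 69), (67, 71, 68), (79, 83, 80), (121, 90, 85), (154, 75, 70), (148, 110, 104), (142, 140, 135), (152, 156, 150), (158, 161, 154), (156, 157, 152), (155, 156, 151)]
215 [(72, 72, 69), (62, 63, 60), (78, 80, 76), (68, 71, 69), (48, 46, 44), (105, 32, 30), (159, 11, 8), (149, 32, 29), (99, 82, 79), (1
[... 707 characters left out ...]
62, 23), (96, 78, 38), (114, 98, 69), (76, 80, 80), (79, 80, 77), (80, 80, 77), (81, 81, 77), (77, 78, 74)]
220 [(108, 81, 22), (125, 98, 37), (122, 97, 40), (116, 93, 40), (118, 95, 41), (112, 88, 39), (118, 92, 37), (114, 94, 53), (77, 79, 76), (77, 79, 77), (78, 79, 75), (78, 79, 75), (81, 80, 76)]
221 [(99, 82, 49), (101, 75, 19), (110, 85, 29), (107, 83, 32), (116, 93, 39), (115, 92, 38), (110, 86, 34), (102, 80, 37), (88, 77, 58), (71, 74, 72), (72, 74, 71), (74, 75, 71), (76, 76, 72)]
222 [(130, 132, 133), (112, 113, 114), (89, 80, 67), (91, 71, 27), (109, 83, 25), (102, 78, 24), (100, 77, 23), (107, 83, 29), (107, 95, 78), (113, 117, 118), (109, 111, 110), (91, 93, 90), (76, 77, 74)]
```

View pics/v5.png

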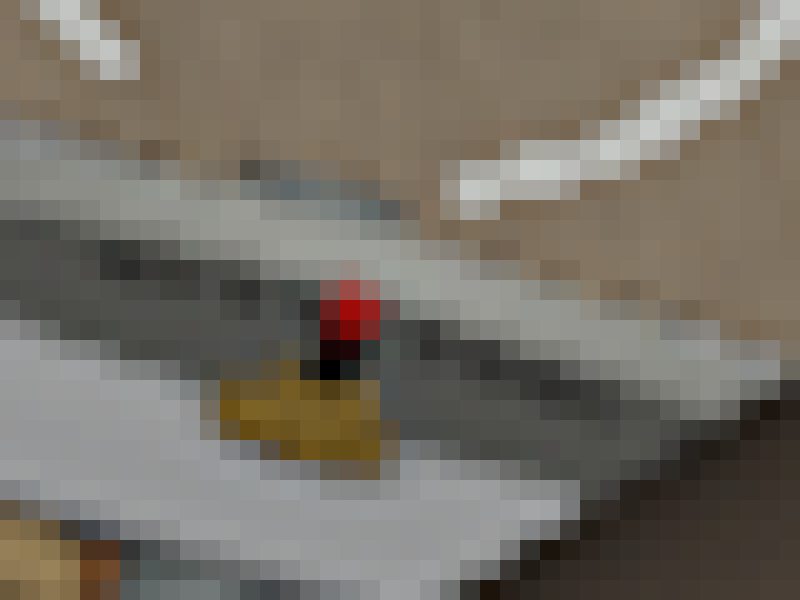

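The top view shows the needle (black, pixel (316.3,217.5)) right under the red mark (317.1,215.2). The projected offset for exact alignment is about 0.4 px, so the error is roughly 0.02 rad, inside the tolerance. The gauge is at rest with about 2 N on the pad, so I'm handing in.

```bash
python3 -c "
from bench import order;print(order.hand_in())"
```

```text
the job is handed in; nothing more can be done
None
```

I handed the job in at about 14.5 s: the knob is at its anticlockwise stop, and the gauge is held at rest on the stud with the needle on the red mark, an estimated 0.02 rad off (limit 0.055), but the hand-in gave no verdict.

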